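# Proof-pull a reglued coat peg with a spring gauge

### The job

One peg of the coat rail has been replaced by a plain straight dowel, and its glue joint must be proof-loaded. Pick up the spring pull gauge, pass its eye down over the plain peg and draw the gauge back towards the robot's side, level and square to the rail, until the wide band on the plunger stands in the mouth of the barrel, and never pull beyond the band. Finish while holding the load there with the gauge in the gripper, clear of the table and the rail, and leave the loose things around it where they are.

Things in the scene. Friction and masses are not known exactly. Their poses are not given: they have to be found in the camera images.
- gauge_grip (a point): centre of the spring pull gauge's grip, half-way up. Loose 0.2 kg tool, 145 mm long, axis 17 mm above its underside; x points from grip to eye, z up. Grip: black flat-sided bar 44 mm long, 24 wide, 26 high, between two 34 mm square flanges 8 mm thick; pinch its 24 mm from above. Ahead: round grey barrel (29 mm; dark 33 mm collar at its mouth), plunger, steel eye
- gauge_mouth (a point): centre of the barrel's mouth, on the gauge's axis 90 mm ahead of gauge_grip; the plunger comes out here. Same axes as gauge_grip
- eye (a point): centre of the steel eye at the plunger's end: a ring of 5 mm wire, 41 mm outside, 31 mm inside, lying flat in the gauge's x-y plane, on its axis; 125 mm ahead of gauge_grip when the plunger is home, farther by the plunger's travel. Same axes as gauge_grip
- plunger (a joint): travel of the white 18 mm plunger out of the barrel, m: 0 home, 0.055 end stop. A 300 N/m spring draws it home (12 N at the band); it slips back when let go. Dark rings on it, hidden in the barrel until pulled out: thin ones reach the mouth at 0.010, 0.020, 0.030 and 0.050; the one wide band, 10 mm wide, lies in the mouth from 0.035 to 0.045
- rail: wooden coat-peg rail lying flat, screwed to the table: 320 mm long (its y), 70 wide (x), 18 thick; origin at the centre of its underside; x points across it, away from the robot. Three upright pegs on its middle line at y = -90, 0, +90 mm, in any order: two turned ones with a waist and a round knob (24 mm wide, 56 tall) and the plain one
- peg_plain: the plain peg that is to be tested: a straight round dowel of 14 mm, 57 mm tall, with a rounded end and no knob, fixed upright on the rail; origin at its foot on the rail's top face (18 mm above the table), z up
- peg_tip (a point): top of the plain peg, 57 mm above its foot
- wood_block: loose bystander: small wooden block, 28 x 34 x 49 mm, origin at its underside
- carpenter_pencil: loose bystander: flat carpenter's pencil, 153 x 14 x 8 mm, origin at its underside
- eraser: loose bystander: small eraser, 43 x 18 x 12 mm, origin at its underside

How it is judged:
By the outcome, as a careful person would: the job done as asked, in the order asked, and still so for the second after the job is handed in, while the arm keeps its last pose, push and grip.
It also fails if it takes over 45 s, if anything falls off the work surface, if the arm or the gripper's body presses on something with over 40 N, if the wrist force passes 120 N, or if a joint passes its speed limit or range.

### The arm

A 7-joint arm with a two-finger parallel gripper is mounted at the origin on a cart in front of the work surface, level with it; the furniture and walls round the work are solid. World frame = base frame: x ahead of the robot, y to its left, z up, the work surface at z = 0. Lengths are in m, angles in rad, forces in N, time in s.
With the tool pointing down it reaches from about 0.425 to 0.925 m from the base axis. Payload 6.8 kg.
Tool frame: the origin (TCP) lies at the very end of the fingers, on their centre line; the grasp point (between the pads) lies 19 mm behind it; z points along the fingers, y is the line along which they close (so a half turn about z gives the same grasp; the last joint's range is limited). The gripper opens to 85 mm and grips with 20 to 120 N. Pads are 22 mm wide; open, the fingers measure 114 mm over their backs; the gripper's body (76 mm by 85 mm) begins 54 mm behind the grasp point. The pads swing forward as they close: fully open they stand 13 mm farther back than shut.
Start: joints at [-1.417, 0.477, 0.022, 1.555, -0.011, 1.109, -0.083], TCP at [0.175, 0.652, 0.231] pointing down, gripper open.
Joint ranges: [-2.96, 2.96], [-0.34, 2.1], [-1.41, 1.46], [0.24, 2.44], [-1.37, 4.51], [0.17, 1.92], [-2.96, 2.96]. Speed limits (rad/s): [2.39, 2.39, 3.14, 3.14, 3.14, 3.14, 3.14].

### API

Orientations are given as a unit quaternion [w, x, y, z].
In Python, from station import bot gives the robot as it stands.
- The arm moves only by the tool jog_arm, never from a script. Its argument "motion" is a list of rows, each a list of 7 numbers: the turn, a rotation vector about the tool's x, y, z in rad, then the shift along the tool's x, y, z in mm, then the finger opening in mm, from 0 to 85.4. A call has 1 to 10 rows; each row is the pose to reach, as a shift and turn from the pose commanded when the call began, along the tool's axes at that moment; what a row does not reach only later rows make up. A row lasts 1/8 s, in which the tool goes at most 62.5 mm and 10.7 degrees, less where a joint would pass 70% of its speed; a pose out of reach is approached as far as the arm can. A call with a gripper value outside its range is refused whole. The fingers move at their own pace and stop on an object; "grip_force" is the grip in N (left out, the last holds). Time passes only in rows, so rows that repeat a pose let the fingers close. It gives the time, the measured TCP pose, the force, the opening and the grip force at its end, in the units of the state.
- bot.get_obs(): the state, without advancing time (a new reading comes with each control period).
- bot.read_camera(name): name is "scene" or "top"; returns a dict with "pixels" (420x560x3 uint8, red, green, blue), "camera_matrix" (3x3 intrinsics, pixels), "distortion" ([k1, k2, p1, p2, k3] as OpenCV has them; the pictures are not rectified), "T" (4x4, takes a point from camera to world coordinates). Camera axes: x right, y down, z forward; pixel columns grow to the right and rows downward; lengths in m; the calibration is good to about 2 mm. A picture is of the moment at which its call begins. There is no depth.
- bot.hand_in(): hands the job in; it is judged then, once.
Trained networks look in a picture, given as the dict that the camera call returned (one of the last four; its "shot" number tells which), for a name from the list of things; names that differ only in an ending like _2 or _b are one class to them, and where a whole thing is asked for, a point or a joint stands for the part that bears it (a point fixed in the world has none). Each returns a list of dicts, best first, with "score" (0 to 1); they miss things now and then, are a little off and sometimes report something else, mostly with a low value. They report only what shows in the picture. A call takes as long as a camera call.
- bot.spot_in(thing, picture): "xy" ([column, row] in pixels, amid what is visible of it).
- bot.tip_of(thing, picture): "xy" ([column, row] in pixels: a listed point, or the origin of a listed thing).
The state is a dict: "t": time; "q": joint angles; "joint_vel": joint speeds; "joint_torque": joint torques, N m; "eef_pos": TCP position; "tool_rot": TCP orientation; "contact_force": force on the tool from outside, world axes, zero at the start; "torque": the same for the moment, N m; "gripper_width": opening from 0.0 (shut) to 1.0 (fully open); "grasp_force": force on a finger pad.
Only numpy, scipy, OpenCV 4.12 (cv2) and the standard library are available. Lean on these libraries where they do the work, as an engineer would, in place of code of your own. Each camera call takes 0.05 s, during which the arm holds its last target. There are 200 camera calls.

## Working session

There is one attempt and no reset: what is moved stays moved. The work goes in short steps, Python scripts to look and compute and a tool call to move; the robot and the scene stay as the last step left them, time stands still between calls to the robot, and variables do not carry over. Pictures are saved under pics/ and viewed, at most 10 in all, crops included, and the job is handed in when it is done.

Besides the shell and the picture viewer there is one more tool, called by a JSON object that holds its "name" and its "arguments", one argument or row to a line. jog_arm: Moves the arm, as the interface text tells. Its arguments: {"type":"object","properties":{"motion":{"type":"array"},"grip_force":{"type":"number"}},"required":["motion"]}

```bash
mkdir -p pics; cat > h.py <<'E'
import numpy as np, cv2
from scipy.spatial.transform import Rotation as R
from station import bot
def ray(p,xy):
    u=cv2.undistortPoints(np.array([[xy]],float),np.array(p["camera_matrix"]),np.array(p["distortion"]))[0,0]
    T=np.array(p["T"]); d=T[:3,:3]@np.array([u[0],u[1],1]); return T[:3,3],d/np.linalg.norm(d)
def at_z(p,xy,z):
    o,d=ray(p,xy); return o+d*(z-o[2])/d[2]
def tri(rs):
    A=sum(np.eye(3)-np.outer(d,d) for o,d in rs); b=sum((np.eye(3)-np.outer(d,d))@o for o,d in rs); return np.linalg.solve(A,b)
def proj(p,X):
    T=np.linalg.inv(np.array(p["T"])); r,_=cv2.Rodrigues(T[:3,:3])
    return cv2.projectPoints(np.array(X,float).reshape(-1,3),r,T[:3,3],np.array(p["camera_matrix"]),np.array(p["distortion"]))[0][:,0]
def save(p,n): cv2.imwrite(n,p["pixels"][:,:,::-1])
E
python3 - <<'E'
from h import *
np.set_printoptions(precision=4,suppress=True)
ps={n:bot.read_camera(n) for n in("scene","top")}
for n,p in ps.items(): save(p,f"pics/{n}0.png")
print(bot.get_obs())
for th,z in [("gauge_grip",.017),("gauge_mouth",.017),("eye",.017),("peg_tip",.075),("peg_plain",.018),("rail",0),("wood_block",0),("carpenter_pencil",0),("eraser",0)]:
    rs=[]
    for n,p in ps.items():
        r=bot.tip_of(th,p)
        for q in r[:2]: print(th,n,np.round(q["xy"],1),round(q["score"],2),at_z(p,q["xy"],z))
        if r: rs.append(ray(p,r[0]["xy"]))
    if len(rs)>1: print("   tri",tri(rs))
E
```

```text
{'t': 0.1, 'q': array([-1.4171,  0.4777,  0.0224,  1.5563, -0.0115,  1.1093, -0.0831]), 'joint_vel': array([-0.0005, -0.0032,  0.0019, -0.0018, -0.0012, -0.0004, -0.0004]), 'joint_torque': array([  0.0039, -59.7759,   1.6131, -28.1954,   0.0128,   0.0051,
        -0.    ]), 'eef_pos': array([0.1746, 0.6515, 0.2304]), 'tool_rot': array([-0.    ,  0.1305,  0.9914, -0.0008]), 'contact_force': array([ 0.4791, -0.2727, -0.7732]), 'torque': array([-0.0395, -0.0341, -0.0234]), 'grasp_force': 0.0, 'gripper_width': 1.001247019862774}
gauge_grip scene [321.9 298.1] 0.73 [ 0.4516 -0.2654  0.017 ]
gauge_grip top [352.  248.4] 0.73 [ 0.4357 -0.2815  0.017 ]
gauge_grip top [225.8 169.5] 0.28 [0.6457 0.0555 0.017 ]
   tri [ 0.4348 -0.278   0.0378]
gauge_mouth scene [339.6 269.9] 0.88 [ 0.5297 -0.2422  0.017 ]
gauge_mouth top [334.2 214.6] 0.96 [ 0.5255 -0.2348  0.017 ]
   tri [ 0.5284 -0.2383  0.0151]
eye scene [341.3 259.2] 0.5 [ 0.5562 -0.2258  0.017 ]
eye top [330.1 198.5] 0.68 [ 0.5686 -0.2241  0.017 ]
   tri [ 0.5674 -0.2225  0.0087]
peg_tip scene [265.6 168.3] 0.65 [0.63   0.0553 0.075 ]
peg_
[... 171 characters left out ...]
[0.6449 0.0536 0.018 ]
   tri [0.6403 0.0576 0.0179]
rail scene [266.3 194.2] 0.64 [0.638  0.0607 0.    ]
rail top [225.3 174.1] 0.94 [0.636  0.0582 0.    ]
rail top [328.4 200. ] 0.19 [ 0.5666 -0.2214  0.    ]
   tri [0.6355 0.058  0.0022]
wood_block scene [365.8 239.6] 0.74 [ 0.6607 -0.2117  0.    ]
wood_block top [325.7 162.5] 0.47 [ 0.6693 -0.2147  0.    ]
   tri [ 0.6676 -0.212  -0.0031]
carpenter_pencil scene [156.1 194.5] 0.55 [0.4451 0.2428 0.    ]
carpenter_pencil top [156.9 251. ] 0.63 [0.4265 0.2393 0.    ]
   tri [0.4325 0.2338 0.0088]
eraser scene [224.  244.2] 0.55 [ 0.4406 -0.0206  0.    ]
eraser top [255.7 246. ] 0.53 [ 0.4416 -0.0259  0.    ]
   tri [ 0.4399 -0.0248  0.003 ]
```

View pics/scene0.png

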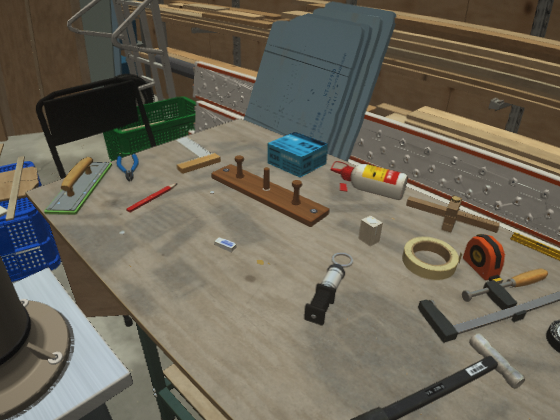

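View pics/top0.png

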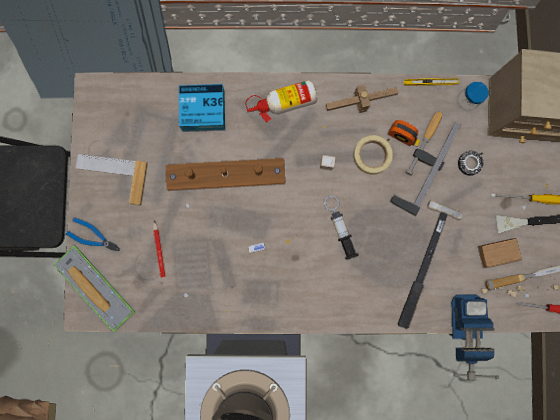

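The middle peg (scene 266,180; top 225,172) is the plain one. The gauge lies at scene (322,295) and top (343,232), with its eye pointing up and to the left. Next I'll refine the rail yaw and the gauge axis.

```bash
python3 - <<'E'
from h import *
np.set_printoptions(precision=4,suppress=True)
p=bot.read_camera("top"); im=p["pixels"]; hsv=cv2.cvtColor(im,cv2.COLOR_RGB2HSV)
print("rail hsv",hsv[180,190],hsv[180,250],"table",hsv[210,250])
m=((hsv[...,1]>110)&(hsv[...,0]<20)).astype(np.uint8); m[:, :150]=0;m[:,300:]=0;m[:140]=0;m[210:]=0
c=max(cv2.findContours(m,0,2)[0],key=cv2.contourArea)[:,0]
P=np.array([at_z(p,q,.018)[:2] for q in c])*1000
print("rail",cv2.minAreaRect(P.astype(np.float32)))
d=(im.max(2)<60).astype(np.uint8); d[:, :315]=0;d[:,370:]=0;d[:185]=0;d[270:]=0
c=max(cv2.findContours(d,0,2)[0],key=cv2.contourArea)[:,0]
P=np.array([at_z(p,q,.02)[:2] for q in c])*1000
print("grip dark",cv2.minAreaRect(P.astype(np.float32)))
cr=np.hstack([cv2.resize(im[188:268,310:380],None,fx=5,fy=5,interpolation=2),cv2.resize(im[132:212,165:245],None,fx=5,fy=5,interpolation=2)])
save({"pixels":cr},"pics/crop1.png")
E
```

```text
rail hsv [ 14 149 120] [ 13 142 126] table [ 13  35 138]
rail ((633.6100463867188, 57.870269775390625), (69.28147888183594, 317.9833068847656), 3.614225149154663)
grip dark ((439.0504150390625, -269.33740234375), (57.39847183227539, 34.63007354736328), 20.058908462524414)
```

View pics/crop1.png

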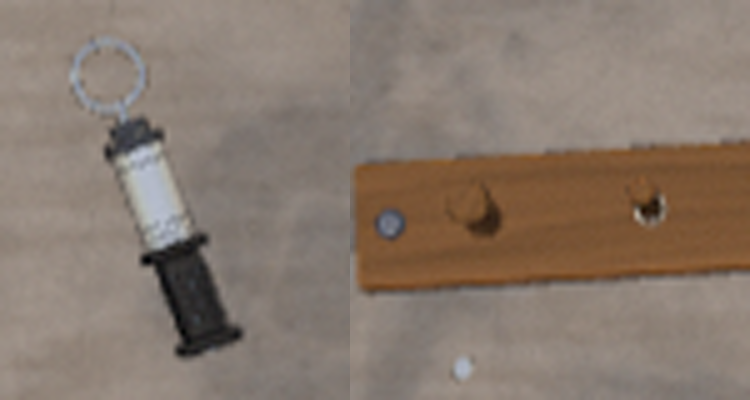

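The crop shows the gauge eye centre at top px (331.6,203), the collar at (336.8,215.6), and the grip flanges at (345,237.6) and (351.6,256.4). The plain peg's foot is at (224.6,173.6).

```bash
cat >> h.py <<'E'
def goal(pos,yaw,o=None):
    "rotvec+shift (tool frame, mm) from the present pose to tool-down pose; tool y along gauge y (yaw+90deg, mod 180)"
    o=o or bot.get_obs(); q=o["tool_rot"]; Rt=R.from_quat([q[1],q[2],q[3],q[0]])
    out=[]
    for k in (0,np.pi):
        a=yaw+k; T=R.from_matrix(np.array([[-np.cos(a),-np.sin(a),0],[-np.sin(a),np.cos(a),0],[0,0,-1]]).T)
        out.append((Rt.inv()*T).as_rotvec())
    return min(out,key=np.linalg.norm).round(3),(Rt.inv().apply(np.array(pos)-o["eef_pos"])*1000).round(1)
E
python3 - <<'E'
from h import *
np.set_printoptions(precision=4,suppress=True)
p=bot.read_camera("top")
for n,x in dict(eye=(331.6,203),collar=(336.8,215.6),fl1=(345,237.6),fl2=(351.6,256.4),peg=(224.6,173.6)).items(): print(n,at_z(p,x,.018))
for pos in [(.5,.25,.22),(.445,-.272,.12),(.445,-.272,.006)]: print(goal(pos,np.radians(20.5)))
E
```

```text
eye [ 0.5564 -0.2279  0.018 ]
collar [ 0.5227 -0.2416  0.018 ]
fl1 [ 0.4643 -0.263   0.018 ]
fl2 [ 0.4146 -0.2801  0.018 ]
peg [0.6343 0.0585 0.018 ]
(array([ 0.  ,  0.  , -0.62]), array([-418.2, -304.1,   11.3]))
(array([ 0.  ,  0.  , -0.62]), array([-500.2, -822.6,  111.3]))
(array([ 0.  ,  0.  , -0.62]), array([-500.2, -822.6,  225.3]))
```

{"name": "jog_arm", "arguments": {
  "motion": [
    [0, 0, 0.15, -42, -30, 0, 60],
    [0, 0, 0.3, -84, -61, 0, 60],
    [0, 0, 0.45, -126, -91, 0, 60],
    [0, 0, 0.6, -168, -122, 0, 60],
    [0, 0, 0.75, -210, -152, 0, 60],
    [0, 0, 0.9, -252, -183, 0, 60],
    [0, 0, 1.05, -294, -213, 0, 60],
    [0, 0, 1.2, -336, -244, 0, 60],
    [0, 0, 1.35, -378, -274, 0, 60],
    [0, 0, 1.5, -418, -304, 0, 60]
  ]
}}

```text
t: 2.35
eef_pos: [0.5008, 0.2489, 0.2316]
tool_rot: [-0.0, 0.773, 0.635, 0.0]
contact_force: [-0.0, 0.7, -0.2]
gripper_width: 0.7
grasp_force: 0.0
```

```bash
cat > g.py <<'E'
import sys; from h import *
np.set_printoptions(precision=4,suppress=True)
x,y,z,yaw=map(float,sys.argv[1:5]); o=bot.get_obs(); print(o["t"],o["eef_pos"],o["q"],goal((x,y,z),np.radians(yaw)))
E
python3 g.py .4395 -.2715 .12 20.5
```

```text
2.35 [0.5008 0.2489 0.2316] [-0.9664  0.3051  0.4877  1.8623 -0.1669  1.0135 -0.6052] (array([ 0.   , -0.001,  1.017]), array([-522.4,   41.1,  111.3]))
```

{"name": "jog_arm", "arguments": {
  "motion": [
    [0, 0, 0.11, -55, 4, 0, 60],
    [0, 0, 0.22, -110, 8, 0, 60],
    [0, 0, 0.33, -165, 12, 0, 60],
    [0, 0, 0.44, -220, 16, 0, 60],
    [0, 0, 0.55, -275, 20, 0, 60],
    [0, 0, 0.66, -330, 25, 20, 60],
    [0, 0, 0.77, -385, 30, 45, 60],
    [0, 0, 0.88, -440, 35, 70, 60],
    [0, 0, 0.95, -490, 39, 95, 60],
    [0, 0, 1.017, -522, 41, 111, 60]
  ]
}}

```text
t: 3.6
eef_pos: [0.44, -0.2725, 0.1194]
tool_rot: [0.0, 0.984, 0.178, -0.0]
contact_force: [-0.2, 0.8, 0.3]
gripper_width: 0.703
grasp_force: 0.0
```

```bash
python3 g.py .4395 -.2715 .005 20.5; python3 - <<'E'
from h import *
p=bot.read_camera("scene"); save({"pixels":cv2.resize(p["pixels"][180:360,230:430],None,fx=3,fy=3)},"pics/s2.png")
E
```

```text
3.6 [ 0.44   -0.2725  0.1194] [-0.176   0.4674  0.7806  2.0685 -0.464   0.7847 -0.3239] (array([0.   , 0.001, 0.001]), array([ -0. ,  -1.2, 114.4]))
```

View pics/s2.png

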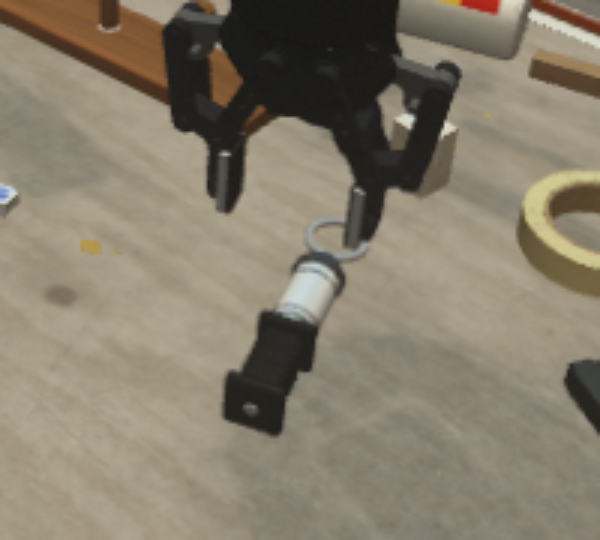

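The fingers stand either side of the gauge axis, over the grip, and are aligned with it. I'll descend and close.

{"name": "jog_arm", "arguments": {
  "motion": [
    [0, 0, 0, 0, -1, 40, 60],
    [0, 0, 0, 0, -1, 75, 60],
    [0, 0, 0, 0, -1, 100, 60],
    [0, 0, 0, 0, -1, 112, 60],
    [0, 0, 0, 0, -1, 114, 60],
    [0, 0, 0, 0, -1, 114, 40],
    [0, 0, 0, 0, -1, 114, 15],
    [0, 0, 0, 0, -1, 114, 15],
    [0, 0, 0, 0, -1, 114, 15],
    [0, 0, 0, 0, -1, 114, 15]
  ],
  "grip_force": 60
}}

```text
t: 4.9
eef_pos: [0.4413, -0.2695, 0.0073]
tool_rot: [0.0, 0.984, 0.18, 0.001]
contact_force: [-0.5, 0.2, 5.4]
gripper_width: 0.267
grasp_force: 59.0
```

```bash
python3 g.py .4395 -.2715 .13 20.5; python3 - <<'E'
from h import *
o=bot.get_obs();print(o["gripper_width"],o["grasp_force"],o["contact_force"])
E
```

```text
4.9 [ 0.4413 -0.2695  0.0073] [-0.0239  0.6404  0.5839  2.1141 -0.6577  0.5698 -0.1688] (array([ 0.001, -0.002,  0.005]), array([  -2.2,    1.3, -122.7]))
0.26698448438232164 59.04307544231415 [-0.51736276  0.17107349  5.4336203 ]
```

{"name": "jog_arm", "arguments": {
  "motion": [
    [0, 0, 0, 0, 0, -15, 15],
    [0, 0, 0, 0, 0, -40, 15],
    [0, 0, 0, 0, 0, -75, 15],
    [0, 0, 0, 0, 0, -105, 15],
    [0, 0, 0, 0, 0, -120, 15],
    [0, 0, 0, 0, 0, -123, 15],
    [0, 0, 0, 0, 0, -123, 15]
  ],
  "grip_force": 80
}}

```text
t: 5.78
eef_pos: [0.4402, -0.2687, 0.1287]
tool_rot: [-0.0, 0.984, 0.181, -0.0]
contact_force: [-0.3, -0.2, -2.6]
gripper_width: 0.263
grasp_force: 78.6
```

```bash
python3 g.py .5093 .0501 .13 3.6; python3 g.py .47 -.1 .13 12
```

```text
5.775 [ 0.4402 -0.2687  0.1287] [-0.2     0.4523  0.801   2.0662 -0.4513  0.8031 -0.3347] (array([-0.001,  0.001,  0.3  ]), array([ 177.8, -273.5,   -1.1]))
5.775 [ 0.4402 -0.2687  0.1287] [-0.2     0.4523  0.801   2.0662 -0.4513  0.8031 -0.3347] (array([-0.001,  0.001,  0.154]), array([  87.8, -147.1,   -1.2]))
```

{"name": "jog_arm", "arguments": {
  "motion": [
    [0, 0, 0.02, 10, -15, 0, 15],
    [0, 0, 0.06, 30, -50, 0, 15],
    [0, 0, 0.1, 55, -90, 0, 15],
    [0, 0, 0.14, 80, -130, 0, 15],
    [0, 0, 0.18, 105, -170, 0, 15],
    [0, 0, 0.22, 130, -210, 0, 15],
    [0, 0, 0.26, 155, -243, 0, 15],
    [0, 0, 0.29, 172, -265, 0, 15],
    [0, 0, 0.3, 178, -273, 0, 15],
    [0, 0, 0.3, 178, -273, 0, 15]
  ]
}}

```text
t: 7.02
eef_pos: [0.5096, 0.0488, 0.1287]
tool_rot: [0.0, 0.999, 0.032, -0.001]
contact_force: [-0.1, -0.3, -2.6]
gripper_width: 0.268
grasp_force: 78.7
```

```bash
cat > look.py <<'E'
import sys; from h import *
np.set_printoptions(precision=4,suppress=True)
o=bot.get_obs(); print(o["t"],o["eef_pos"],o["tool_rot"],o["contact_force"],o["torque"])
ps={n:bot.read_camera(n) for n in("scene","top")}
for th in ("gauge_mouth","eye","peg_tip","gauge_grip"):
    rs=[]
    for n,p in ps.items():
        r=bot.tip_of(th,p)
        if r: rs.append(ray(p,r[0]["xy"])); print(th,n,np.round(r[0]["xy"],1),round(r[0]["score"],2), at_z(p,r[0]["xy"],.075 if th=="peg_tip" else o["eef_pos"][2]+.0097))
    if len(rs)>1: print("   tri",tri(rs))
a=ps["scene"]["pixels"][130:250,210:330]; b=ps["top"]["pixels"][140:240,180:280]
save({"pixels":np.hstack([cv2.resize(a,(400,400),interpolation=2),cv2.resize(b,(400,400),interpolation=2)])},sys.argv[1])
E
python3 look.py pics/l1.png
```

```text
7.025 [0.5096 0.0488 0.1287] [ 0.0005  0.9995  0.0317 -0.0006] [-0.1253 -0.3047 -2.642 ] [-0.0574  0.0608 -0.0218]
gauge_mouth scene [255.3 144.9] 0.72 [0.606  0.0633 0.1384]
gauge_mouth top [220.6 178.7] 0.49 [0.6015 0.0577 0.1384]
   tri [0.6008 0.0574 0.142 ]
eye scene [266.8 144.6] 0.59 [0.6255 0.0472 0.1384]
eye top [219.8 162.5] 0.43 [0.6418 0.0603 0.1384]
   tri [0.6425 0.0623 0.1282]
peg_tip scene [268.9 164.6] 0.62 [0.6485 0.0634 0.075 ]
peg_tip top [225.  167.9] 0.5 [0.6397 0.0527 0.075 ]
   tri [0.638  0.0523 0.0828]
gauge_grip scene [225.9 161.2] 0.94 [0.5088 0.0461 0.1384]
```

View pics/l1.png

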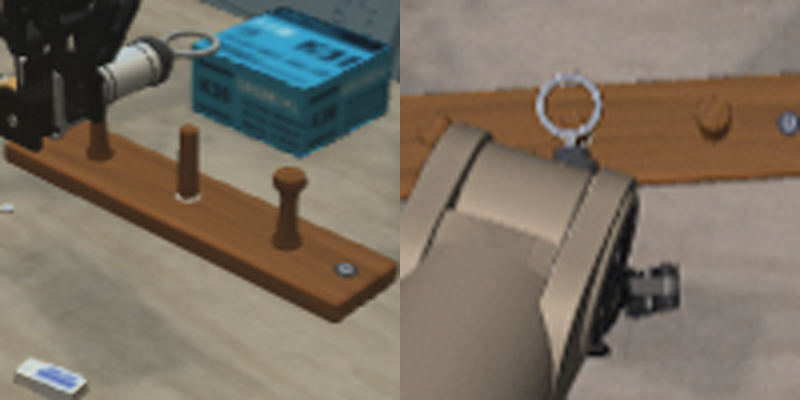

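Own readings: eye at scene (267.6,143.2) and top (222.5,166.5); peg tip at scene (266.4,168.2) and top (224.3,169.2). The eye looks level.

```bash
python3 - <<'E'
from h import *
np.set_printoptions(precision=4,suppress=True)
s=bot.read_camera("scene");t=bot.read_camera("top")
print("eye",tri([ray(s,(267.6,143.2)),ray(t,(222.5,166.5))]),at_z(t,(222.5,166.5),.1384),at_z(s,(267.6,143.2),.1384))
print("peg",tri([ray(s,(266.4,168.2)),ray(t,(224.3,169.2))]),at_z(t,(224.3,169.2),.075),at_z(s,(266.4,168.2),.075))
# predicted pixels
print(proj(s,[(.6343,.0566,.1384),(.634,.058,.075)]),proj(t,[(.6343,.0566,.1384),(.634,.058,.075)]))
E
```

```text
eye [0.6326 0.053  0.1376] [0.6318 0.0535 0.1384] [0.6319 0.0513 0.1384]
peg [0.6353 0.0557 0.0733] [0.6363 0.0545 0.075 ] [0.6317 0.0544 0.075 ]
[[266.702  142.182 ]
 [266.0301 167.3499]] [[221.2417 165.5126]
 [222.9275 170.063 ]]
```

{"name": "jog_arm", "arguments": {
  "motion": [
    [0, 0, 0, 2.5, -2.5, -3, 15],
    [0, 0, 0, 2.5, -2.5, 15, 15],
    [0, 0, 0, 2.5, -2.5, 35, 15],
    [0, 0, 0, 2.5, -2.5, 48, 15],
    [0, 0, 0, 2.5, -2.5, 55, 15],
    [0, 0, 0, 2.5, -2.5, 61, 15],
    [0, 0, 0, 2.5, -2.5, 66, 15],
    [0, 0, 0, 2.5, -2.5, 70, 15],
    [0, 0, 0, 2.5, -2.5, 70, 15]
  ]
}}

```text
t: 8.75
eef_pos: [0.5124, 0.0519, 0.0592]
tool_rot: [-0.0, 1.0, 0.031, -0.0]
contact_force: [-0.1, 0.2, -3.0]
gripper_width: 0.262
grasp_force: 78.8
```

```bash
python3 look.py pics/l2.png
```

```text
8.75 [0.5124 0.0519 0.0592] [-0.      0.9995  0.0314 -0.    ] [-0.062   0.1832 -2.9921] [ 0.018   0.0406 -0.0622]
gauge_mouth scene [255.9 174.7] 0.61 [0.6006 0.0563 0.0689]
gauge_mouth top [221.8 180.1] 0.6 [0.6088 0.0611 0.0689]
   tri [0.6084 0.0626 0.0637]
eye scene [267.8 171.8] 0.65 [0.6298 0.0478 0.0689]
eye top [217.3 167.4] 0.59 [0.642  0.0732 0.0689]
   tri [0.648  0.0722 0.0525]
peg_tip scene [265.7 168.1] 0.52 [0.6309 0.0558 0.075 ]
peg_tip top [221.3 167.7] 0.4 [0.6402 0.0623 0.075 ]
   tri [0.6403 0.0637 0.0687]
gauge_grip scene [228.6 189. ] 0.95 [0.5151 0.0496 0.0689]
gauge_grip top [255.2 245. ] 0.34 [ 0.4419 -0.0265  0.0689]
   tri [ 0.444  -0.0316  0.1318]
```

View pics/l2.png

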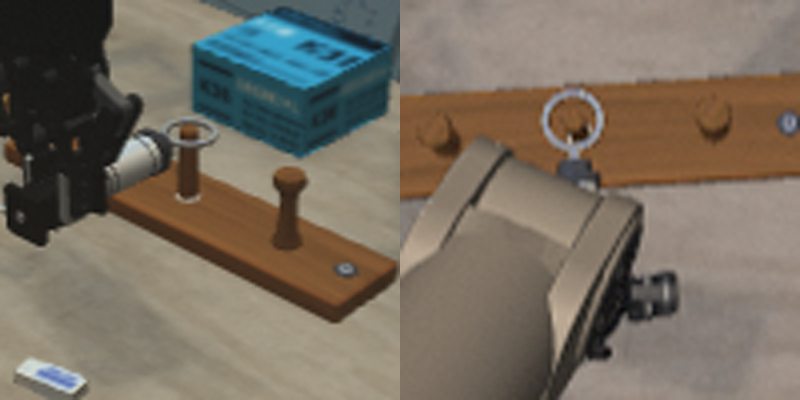

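The eye encircles the peg tip, centred in both views, with no side force. I'll lower it 19 mm more, then pull partway.

{"name": "jog_arm", "arguments": {
  "motion": [
    [0, 0, 0, 0, 0, 8, 15],
    [0, 0, 0, 0, 0, 16, 15],
    [0, 0, 0, 0, 0, 19, 15],
    [0, 0, 0, -3, 0, 19, 15],
    [0, 0, 0, -8, 0, 19, 15],
    [0, 0, 0, -13, 0, 19, 15],
    [0, 0, 0, -18, 0, 19, 15],
    [0, 0, 0, -23, 0, 19, 15],
    [0, 0, 0, -28, 0, 19, 15],
    [0, 0, 0, -28, 0, 19, 15]
  ]
}}

```text
t: 10.5
eef_pos: [0.4852, 0.0502, 0.0406]
tool_rot: [-0.0, 1.0, 0.031, 0.001]
contact_force: [5.0, 0.3, -4.2]
gripper_width: 0.267
grasp_force: 78.7
```

```bash
python3 g.py .4726 .0494 .04 3.6;python3 -c "
from h import *
o=bot.get_obs();print(o['contact_force'],o['torque'],o['tool_rot'])"
```

```text
10.5 [0.4852 0.0502 0.0406] [-0.8037  0.5824  0.7344  2.1776 -0.6842  0.6224 -1.0811] (array([-0.   , -0.002, -0.   ]), array([-12.6,   0. ,   0.6]))
[ 5.02600024  0.30163193 -4.23796649] [-0.02102906 -0.87793707 -0.01199065] [-4.65360178e-05  9.99506836e-01  3.13898569e-02  8.71284429e-04]
```

The pull reads 5 N, so the travel is about 17 mm. I'll go 17 mm more, then look.

{"name": "jog_arm", "arguments": {
  "motion": [
    [0, 0, 0, -5, 0, 0, 15],
    [0, 0, 0, -10, 0, 0, 15],
    [0, 0, 0, -14, 0, 0, 15],
    [0, 0, 0, -17, 0, 0, 15],
    [0, 0, 0, -17, 0, 0, 15]
  ]
}}

```text
t: 11.12
eef_pos: [0.4703, 0.0493, 0.041]
tool_rot: [0.0, 1.0, 0.031, 0.003]
contact_force: [9.5, 0.5, -5.0]
gripper_width: 0.264
grasp_force: 78.5
```

```bash
cat > zoom.py <<'E'
import sys; from h import *
np.set_printoptions(precision=4,suppress=True)
o=bot.get_obs(); print(o["t"],o["eef_pos"],o["tool_rot"],o["contact_force"],o["torque"])
s=bot.read_camera("scene");t=bot.read_camera("top")
a=s["pixels"][155:215,220:280]; b=t["pixels"][155:215,195:255]
save({"pixels":np.hstack([cv2.resize(a,(400,400),interpolation=2),cv2.resize(b,(400,400),interpolation=2)])},sys.argv[1])
E
python3 zoom.py pics/z1.png
```

```text
11.125 [0.4703 0.0493 0.041 ] [0.0001 0.9995 0.0315 0.0026] [ 9.4973  0.4697 -4.9659] [ 0.0936 -1.5648 -0.0277]
```

View pics/z1.png

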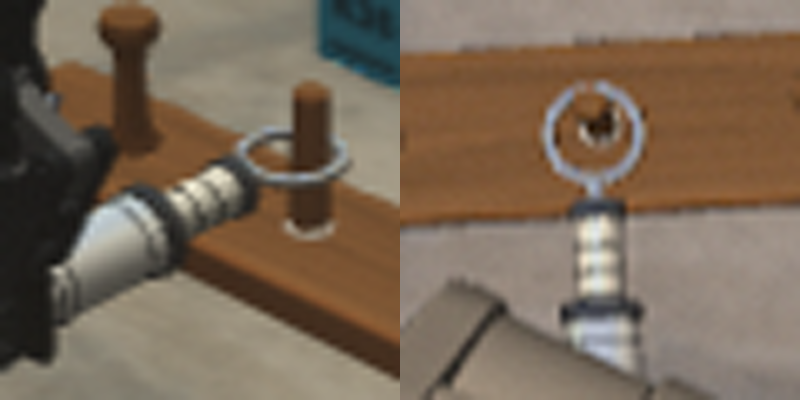

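The top view shows the plunger about 31 mm out, with three thin rings visible and the eye's far wire against the peg. I'll check the level, then add the last few millimetres.

{"name": "jog_arm", "arguments": {
  "motion": [
    [0, 0, 0, -3, 0, 0, 15],
    [0, 0, 0, -6, 0, 0, 15],
    [0, 0, 0, -8.5, 0, 0, 15],
    [0, 0, 0, -8.5, 0, 0, 15]
  ]
}}

```text
t: 11.72
eef_pos: [0.4629, 0.0488, 0.0413]
tool_rot: [0.0, 0.999, 0.031, 0.003]
contact_force: [11.3, 0.4, -5.7]
gripper_width: 0.265
grasp_force: 78.5
```

```bash
python3 zoom.py pics/z2.png; python3 - <<'E'
from h import *
np.set_printoptions(precision=4,suppress=True)
s=bot.read_camera("scene");t=bot.read_camera("top")
print("eye",tri([ray(s,(264.1,178.6)),ray(t,(224.1,174.95))]),"mouth",tri([ray(s,(245.5,188.8)),ray(t,(225,200.75))]))
E
```

```text
11.725 [0.4629 0.0488 0.0413] [0.0002 0.9995 0.0315 0.0035] [11.2991  0.3773 -5.741 ] [ 0.0641 -1.8926 -0.0163]
eye [0.626  0.0567 0.049 ] mouth [0.5599 0.0515 0.0502]
```

View pics/z2.png

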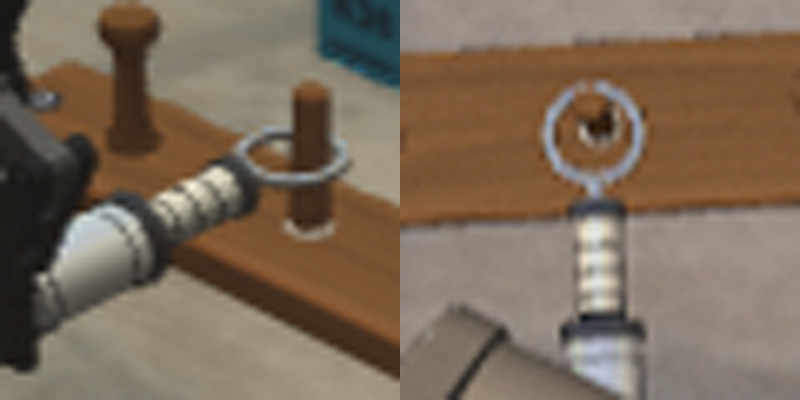

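The eye (z 0.049) and mouth (z 0.050) are level, and the mouth is just inside the band's leading edge: travel is about 38 mm by force, pose and pixels together. I'll add 2.5 mm to centre it.

{"name": "jog_arm", "arguments": {
  "motion": [
    [0, 0, 0, -1.5, 0, 0, 15],
    [0, 0, 0, -2.5, 0, 0, 15],
    [0, 0, 0, -2.5, 0, 0, 15],
    [0, 0, 0, -2.5, 0, 0, 15],
    [0, 0, 0, -2.5, 0, 0, 15],
    [0, 0, 0, -2.5, 0, 0, 15]
  ]
}}

```text
t: 12.68
eef_pos: [0.4609, 0.0487, 0.0413]
tool_rot: [0.0, 0.999, 0.032, 0.004]
contact_force: [12.8, 1.0, -5.4]
gripper_width: 0.261
grasp_force: 78.5
```

```bash
python3 zoom.py pics/z3.png
```

```text
12.675 [0.4609 0.0487 0.0413] [0.0003 0.9995 0.0315 0.0038] [12.7682  1.027  -5.3699] [ 0.0949 -1.9643 -0.0196]
```

View pics/z3.png

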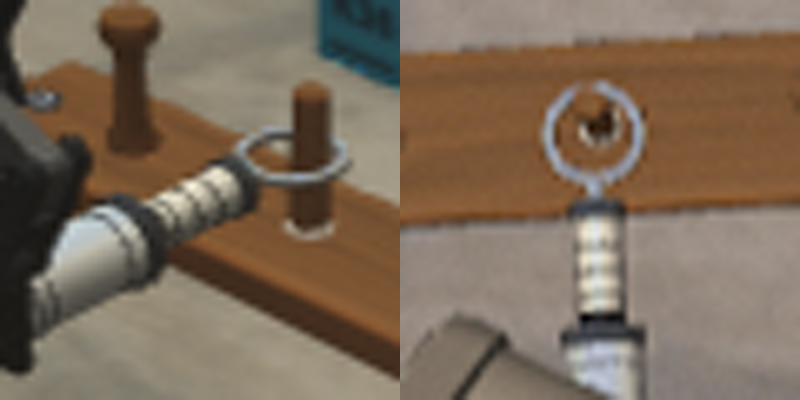

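The wide band now shows in the mouth (top crop y 316–330, about 5 mm of it out). Force is about 12 N, so travel is about 40–41 mm. I'll hand in.

```bash
python3 -c "
from station import bot
print(bot.hand_in())"
```

```text
the job is handed in; nothing more can be done
None
```

The gauge's eye is over the plain (middle) peg and the arm is holding about 12–13 N, level and square to the rail, with the wide band in the barrel mouth (about 40 mm travel); the job was handed in at about 12.7 s of the 45 s limit.

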